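# Make up a spacer riser to the set height and hold it down

### The arm

A 6-joint arm with a two-finger parallel gripper is mounted at the origin on a cart in front of the work surface, level with it; the furniture and walls round the work are solid. World frame = base frame: x ahead of the robot, y to its left, z up, the work surface at z = 0. Lengths are in mm, angles in rad, forces in N, time in s.
With the tool pointing down it reaches from about 350 to 850 mm from the base axis. Payload 8.1 kg.
Tool frame: the origin (TCP) lies between the finger pads; the fingertips stand 11 mm ahead of it and the grasp point (between the pads) lies 8 mm behind it (manip.finger_overhang is the distance from the TCP to the fingertips, in mm); z points along the fingers, y is the line along which they close (so a half turn about z gives the same grasp; the last joint's range is limited). The gripper opens to 93 mm and grips with 3 to 60 N. Pads are 15 mm wide; open, the fingers measure 128 mm over their backs; the gripper's body (75 mm by 188 mm) begins 65 mm behind the grasp point.
Start: joints at [1.048, 0.13, 1.488, -0, 1.523, -0.085], TCP at [254.349, 543.426, 229.635] pointing down, gripper open.
Joint ranges: [-2.96, 2.96], [-0.89, 2.26], [0.02, 2.5], [-1.34, 4.48], [0, 2.73], [-2.66, 2.66]. Speed limits (rad/s): [2.39, 2.39, 2.79, 3.14, 3.14, 3.14].

### API

Orientations are given as [roll, pitch, yaw] about the fixed x, y, z axes, in that order (R = Rz(yaw) Ry(pitch) Rx(roll)).
In Python, from cell import manip, hand, ik, optics gives the robot as it stands. The module is installed in compiled form; this text tells all that it offers. Calls block until the motion is done:
- manip.reach(position, orientation): joint-space move of the TCP to a pose.
- manip.servo_line(position, rotation=None, rate=150, threshold=None): straight line of the TCP; rotation=None keeps the orientation; rate is the mean speed in mm/s. With threshold (N) it stops when the force on the tool has changed by that much, and returns True; else False.
- manip.set_joints(angles): joint-space move.
- hand.gripper_open() and hand.gripper_close(grip_force=None): open the fingers fully, or close them until they stop; grip_force is the grip in N (None keeps the last).
- manip.dwell(seconds).
- ik(position, orientation): joint angles nearest the present ones, or None.
- optics.read_camera(name): name is "scene" or "top" or "wrist"; returns a dict with "color" (384x512x3 uint8, blue, green, red), "range_z" (384x512 float32, mm along the optical axis (not along the pixel's ray), 0 where there is no reading), "vfov" (degrees; the focal length in pixels is half the picture's height over the tangent of half this angle, whatever the lens; pixels are square), "cx", "cy" (the principal point, pixels), "position" and "orientation" of the camera in the world. Camera axes: x right, y down, z forward; pixel columns grow to the right and rows downward; lengths in mm; the calibration is good to about 2 mm. A picture is of the moment at which its call begins.
A pose or a line that the arm cannot do raises manip.IKError and nothing moves.
- manip.job_done(): hands the job in; it is judged then, once.
Readings, each from a call of its own:
- manip.current_clock(): time.
- manip.current_joint_pos(): joint angles.
- manip.current_joint_velocities(): joint speeds.
- manip.current_joint_efforts(): joint torques, N m.
- manip.current_ee_pos(): TCP position.
- manip.current_tcp_rot(): TCP orientation.
- manip.current_ft_force(): force on the tool from outside, world axes, zero at the start.
- manip.current_torque(): the same for the moment, N m.
- manip.current_width(): opening from 0.0 (shut) to 1.0 (fully open).
- manip.current_finger_force(): force on a finger pad.
Only numpy, scipy, OpenCV 4.12 (cv2) and the standard library are available. Lean on these libraries where they do the work, as an engineer would, in place of code of your own. Each camera call takes 0.05 s, during which the arm holds its last target. There are 200 camera calls.

### The job

Make up a heat-sink riser from the coloured spacer plates in the sloping tray: lay as many as it takes flat on the fixture's pedestal, one on another and each pushed back square against the steel back stop, until the top of the pile lies level with the marker's green band. Then swing the hold-down arm over the pile, lower it gently until its sprung pad bears on the top plate and the spring gives 2 or 3 mm, and let go. Leave the plates you do not need in the tray, and do not shift the marker, nor the pliers, black adapter and small circuit board lying round about.

Things in the scene. Friction and masses are not known exactly. Their poses are not given: they have to be found in the camera images.
- tray: Grey sheet-metal tray, 189 mm wide, 120 mm deep, fixed, its face sloping at 30 degrees up along the tray's +x (roughly away from the robot). Four pockets, two rows of two, centres 76 mm apart across (y) and 63 mm up the slope; one plate in each, to be lifted out square to the slope. Origin: on the bench under its middle, where the face is 46 mm high. z up.
- tray_face (a point): Middle of the tray's sloping face: x up the slope, z square to the face. Plates rest on two runners, underside 4 mm off the face, behind an 8 mm high lip at their lower end. Their long sides are free for fingers (40 mm between neighbours) but for corner cheeks, 8 mm high, within 7 mm of the lower end.
- fixture: Stacking fixture, fixed: dark blue-grey base, about 116 x 149 x 12 mm, with pedestal, back stop, marker, and at the far left a round steel post, 14 mm thick, 164 mm high, at x = +60, y = +80 mm, that carries the hold-down arm, 100 mm long. Origin: on the bench under the middle of the pedestal. x points roughly away from the robot, to the back stop, y left, z up.
- pedestal_top (a point): Middle of the pedestal's top, 30 mm above the bench, 44 (x) by 28 mm (y), narrower than a plate; axes as the fixture's. The steel back stop's front face stands at x = +23 mm, y = -34 to +18 mm, 46 mm high above this: a plate with a short edge squarely against it is centred in x. The marker projects 2 mm before the stop at y = -38 to -24 mm.
- mark (a point): Middle of the marker's green band, which is 6 mm high, on the black clip at the right-hand end of the back stop. The top of the pile has to lie within the band. Axes as the fixture's.
- marker (a joint): Height of the middle of the green band above the pedestal's top, m; set differently each time, 0.018 to 0.033. Stiff (4 N); leave it.
- hold_lift (a joint): Height of the hold-down arm on its post, m: that of the pad's underside above the pedestal's top while the pad's spring is relaxed; 0 to 0.068, about 0.05 at the start. The arm stays where it is put: friction about 6 N in the slide; the arm weighs about 2.7 N, so it takes some 3.5 N to push down.
- hold_swing (a joint): Swing of the hold-down arm about the post, rad: 0 = pad over the middle of the pedestal (a stop there), growing clockwise seen from above as the arm swings out to the front left, where it starts; at most 1.75. Friction 0.1 N m, or 1 N at the knob.
- hold_pad (a joint): How far the pad is pushed up against its spring, m: 0 relaxed to 0.005, where it is solid; 2 N per mm. The pad must keep pressing the pile with more than 1.5 N; 2 to 4 mm is a good hold, and the arm's friction keeps it.
- pad (a point): Middle of the underside of the hold-down's round orange pad, 26 mm across, on a sprung plunger under the arm's end.
- knob (a point): Middle of the upright black knob at the end of the hold-down arm, straight over the pad: 22 mm across, 26 mm high; this point lies 67 mm above the relaxed pad's underside and 13 mm under the knob's top. The knob is fixed to the arm; by it the arm is swung and moved up and down.
- plate_black_1: Black anodised aluminium spacer plate, 46 mm (its x) by 36 mm (its y) by 12 mm thick (its z), one of two alike, about 54 g, with two small screw holes in its top. It starts in a pocket of the tray with its x pointing up the slope. Origin: middle of its underside.
- plate_black_2: Black anodised aluminium spacer plate, 46 mm (its x) by 36 mm (its y) by 12 mm thick (its z), one of two alike, about 54 g, with two small screw holes in its top. It starts in a pocket of the tray with its x pointing up the slope. Origin: middle of its underside.
- plate_blue: Blue anodised aluminium spacer plate, 46 mm (its x) by 36 mm (its y) by 9 mm thick (its z), about 40 g, with two small screw holes in its top. It starts in a pocket of the tray with its x pointing up the slope. Origin: middle of its underside.
- plate_red: Red anodised aluminium spacer plate, 46 mm (its x) by 36 mm (its y) by 6 mm thick (its z), about 27 g, with two small screw holes in its top. It starts in a pocket of the tray with its x pointing up the slope. Origin: middle of its underside.
- pliers: Pliers with blue handles, about 140 x 49 x 12 mm, a bystander. Origin: on the bench under its middle.
- adapter: Black plug-in adapter with a short metal plug, 55 x 19 x 9 mm, a bystander. Origin: on the bench under its middle.
- board: Small green circuit board, 45 x 40 x 12 mm, a bystander. Origin: on the bench under its middle.
Mind the look-alikes: they are no part of the job. What is shaped like the plate_black_2 but orange or yellow is not meant.

How it is judged (in metres and radians):
On the way:
1. the pile stands squared on the pedestal with its top within the green band, let go, before the hold-down is lowered onto it (((x of plate_black_1 in the frame of pedestal_top between -0.002 and 0.002 m and y of plate_black_1 in the frame of pedestal_top between -0.006 and 0.006 m and z of plate_black_1 in the frame of pedestal_top above -0.002 m and angle between plate_black_1's own z axis and vertical below 0.06 rad and angle between the x axis of plate_black_1 and the x axis of pedestal_top, either way round below 0.07 rad and z of plate_black_1 in the frame of mark between -0.015 and -0.009 m and contact force between the fingers and plate_black_1 below 0.1 N) or (x of plate_black_2 in the frame of pedestal_top between -0.002 and 0.002 m and y of plate_black_2 in the frame of pedestal_top between -0.006 and 0.006 m and z of plate_black_2 in the frame of pedestal_top above -0.002 m and angle between plate_black_2's own z axis and vertical below 0.06 rad and angle between the x axis of plate_black_2 and the x axis of pedestal_top, either way round below 0.07 rad and z of plate_black_2 in the frame of mark between -0.015 and -0.009 m and contact force between the fingers and plate_black_2 below 0.1 N) or (x of plate_blue in the frame of pedestal_top between -0.002 and 0.002 m and y of plate_blue in the frame of pedestal_top between -0.006 and 0.006 m and z of plate_blue in the frame of pedestal_top above -0.002 m and angle between plate_blue's own z axis and vertical below 0.06 rad and angle between the x axis of plate_blue and the x axis of pedestal_top, either way round below 0.07 rad and z of plate_blue in the frame of mark between -0.012 and -0.006 m and contact force between the fingers and plate_blue below 0.1 N) or (x of plate_red in the frame of pedestal_top between -0.002 and 0.002 m and y of plate_red in the frame of pedestal_top between -0.006 and 0.006 m and z of plate_red in the frame of pedestal_top above -0.002 m and angle between plate_red's own z axis and vertical below 0.06 rad and angle between the x axis of plate_red and the x axis of pedestal_top, either way round below 0.07 rad and z of plate_red in the frame of mark between -0.009 and -0.003 m and contact force between the fingers and plate_red below 0.1 N)) and contact force between hold_swing and plate_black_1 below 0.1 N and contact force between hold_swing and plate_black_2 below 0.1 N and contact force between hold_swing and plate_blue below 0.1 N and contact force between hold_swing and plate_red below 0.1 N), for 0.2 s.
At the end, for the whole second after the job is handed in: Pile top within 3 mm of the mid green band, hold-down pad pressing it (> 1.5 N) within 10 mm of the pedestal's middle; piled plates flat (0.06 rad), square (0.07 rad), within 2 mm of the stop and 6 mm of the middle line; other plates within 20 mm of their start; all at rest (((x of plate_black_1 in the frame of pedestal_top between -0.002 and 0.002 m and y of plate_black_1 in the frame of pedestal_top between -0.006 and 0.006 m and z of plate_black_1 in the frame of pedestal_top above -0.002 m and angle between plate_black_1's own z axis and vertical below 0.06 rad and angle between the x axis of plate_black_1 and the x axis of pedestal_top, either way round below 0.07 rad and z of plate_black_1 in the frame of mark between -0.015 and -0.009 m and contact force between hold_swing and plate_black_1 above 1.5 N) or (x of plate_black_2 in the frame of pedestal_top between -0.002 and 0.002 m and y of plate_black_2 in the frame of pedestal_top between -0.006 and 0.006 m and z of plate_black_2 in the frame of pedestal_top above -0.002 m and angle between plate_black_2's own z axis and vertical below 0.06 rad and angle between the x axis of plate_black_2 and the x axis of pedestal_top, either way round below 0.07 rad and z of plate_black_2 in the frame of mark between -0.015 and -0.009 m and contact force between hold_swing and plate_black_2 above 1.5 N) or (x of plate_blue in the frame of pedestal_top between -0.002 and 0.002 m and y of plate_blue in the frame of pedestal_top between -0.006 and 0.006 m and z of plate_blue in the frame of pedestal_top above -0.002 m and angle between plate_blue's own z axis and vertical below 0.06 rad and angle between the x axis of plate_blue and the x axis of pedestal_top, either way round below 0.07 rad and z of plate_blue in the frame of mark between -0.012 and -0.006 m and contact force between hold_swing and plate_blue above 1.5 N) or (x of plate_red in the frame of pedestal_top between -0.002 and 0.002 m and y of plate_red in the frame of pedestal_top between -0.006 and 0.006 m and z of plate_red in the frame of pedestal_top above -0.002 m and angle between plate_red's own z axis and vertical below 0.06 rad and angle between the x axis of plate_red and the x axis of pedestal_top, either way round below 0.07 rad and z of plate_red in the frame of mark between -0.009 and -0.003 m and contact force between hold_swing and plate_red above 1.5 N)) and z of pad in the frame of mark between -0.003 and 0.003 m and horizontal distance between pad and pedestal_top below 0.01 m and ((x of plate_black_1 in the frame of pedestal_top between -0.002 and 0.002 m and y of plate_black_1 in the frame of pedestal_top between -0.006 and 0.006 m and z of plate_black_1 in the frame of pedestal_top above -0.002 m and angle between plate_black_1's own z axis and vertical below 0.06 rad and angle between the x axis of plate_black_1 and the x axis of pedestal_top, either way round below 0.07 rad) or distance of plate_black_1 from where it was at the start of the episode below 0.02 m) and ((x of plate_black_2 in the frame of pedestal_top between -0.002 and 0.002 m and y of plate_black_2 in the frame of pedestal_top between -0.006 and 0.006 m and z of plate_black_2 in the frame of pedestal_top above -0.002 m and angle between plate_black_2's own z axis and vertical below 0.06 rad and angle between the x axis of plate_black_2 and the x axis of pedestal_top, either way round below 0.07 rad) or distance of plate_black_2 from where it was at the start of the episode below 0.02 m) and ((x of plate_blue in the frame of pedestal_top between -0.002 and 0.002 m and y of plate_blue in the frame of pedestal_top between -0.006 and 0.006 m and z of plate_blue in the frame of pedestal_top above -0.002 m and angle between plate_blue's own z axis and vertical below 0.06 rad and angle between the x axis of plate_blue and the x axis of pedestal_top, either way round below 0.07 rad) or distance of plate_blue from where it was at the start of the episode below 0.02 m) and ((x of plate_red in the frame of pedestal_top between -0.002 and 0.002 m and y of plate_red in the frame of pedestal_top between -0.006 and 0.006 m and z of plate_red in the frame of pedestal_top above -0.002 m and angle between plate_red's own z axis and vertical below 0.06 rad and angle between the x axis of plate_red and the x axis of pedestal_top, either way round below 0.07 rad) or distance of plate_red from where it was at the start of the episode below 0.02 m) and linear speed of each of plate_black_1, plate_black_2, plate_blue, plate_red below 0.02 m/s); the robot touches nothing.
It fails at once if the marker is shifted by more than 3 mm (distance of mark from where it was at the start of the episode above 0.003 m).
It fails at once if the hold-down is rammed onto the pile (over 40 N) (contact force between hold_swing and plate_black_1 above 40 N or contact force between hold_swing and plate_black_2 above 40 N or contact force between hold_swing and plate_blue above 40 N or contact force between hold_swing and plate_red above 40 N).
It fails at once if the pliers, black adapter or small circuit board is shifted by more than 20 mm (distance of any of pliers, adapter, board from where it was at the start of the episode above 0.02 m).
It also fails if it takes over 72 s, if anything falls off the work surface, if the arm or the gripper's body presses on something with over 40 N, if the wrist force passes 120 N, or if a joint passes its speed limit or range.

## Working session

There is one attempt and no reset: what is moved stays moved. The work goes in short steps, each a Python script; the robot and the scene stay as the last script left them, time stands still between calls to the robot, and variables do not carry over. Pictures are saved under pics/ and viewed, at most 10 in all, crops included, and the job is handed in when it is done.

```bash
mkdir -p pics; cat > h.py <<'E'
import numpy as np, cv2
from cell import manip, hand, ik, optics
from scipy.spatial.transform import Rotation as R
def cam(n):
    d=optics.read_camera(n); c=d["color"]; H,W=c.shape[:2]
    f=H/2/np.tan(np.radians(d["vfov"])/2)
    o=np.array(d["orientation"],float)
    M=R.from_euler('xyz',o).as_matrix() if o.shape==(3,) else o
    v,u=np.mgrid[:H,:W]; z=d["range_z"]
    P=np.stack([(u-d["cx"])/f*z,(v-d["cy"])/f*z,z],-1)@M.T+np.array(d["position"])
    P[z==0]=np.nan
    return c,P,d,M,f
E
python3 - <<'E'
from h import *
for n in("scene","top"):
    c,P,d,M,f=cam(n); cv2.imwrite(f"pics/{n}.png",c); np.savez(n+".npz",c=c,P=P,M=M,f=f,pos=d["position"],cx=d["cx"],cy=d["cy"])
    print(n,d["position"],d["orientation"],f,d["cx"],d["cy"])
print(manip.current_clock(),manip.current_tcp_rot(),manip.finger_overhang)
E
```

```text
scene [-327.65632624 1124.8333054   996.2288083 ] [-2.13255013  0.01825654 -2.50247586] 482.6113303886187 258.99462487959795 197.9168808693878
top [ 374.66901923   -7.01680341 1152.03064666] [-2.98857291 -0.01741142 -1.58936588] 359.3320020838184 258.8951946892784 186.50566404796845
0.1 [-3.13986073e+00 -1.30328223e-04  2.70380940e+00] 11.0
```

View pics/scene.png

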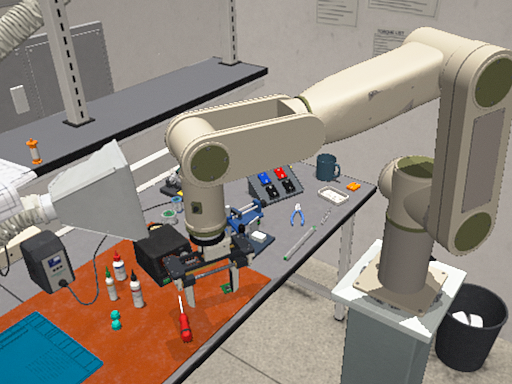

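View pics/top.png

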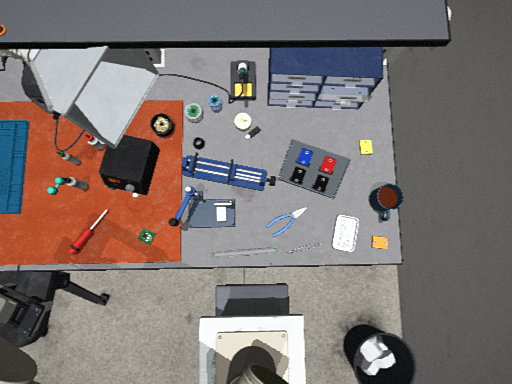

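The top view shows the tray at about (315,168): blue (304,156), red (326,161) and blacks (299,174) and (319,184). The fixture is near (212,212), with the blue hold-down arm around (185,205). I'll take plate positions by colour and enlarge the fixture.

```bash
python3 - <<'E'
from h import *
t=np.load("top.npz"); c,P=t["c"],t["P"]
h=cv2.cvtColor(c,cv2.COLOR_BGR2HSV)
roi=np.zeros(c.shape[:2],bool); roi[138:200,276:352]=1
m={"blue":(h[...,0]>105)&(h[...,0]<130)&(h[...,1]>170)&(h[...,2]>90),"red":((h[...,0]<8)|(h[...,0]>172))&(h[...,1]>150)&(h[...,2]>80),"black":h[...,2]<38}
for k,mm in m.items():
    n,l,s,ce=cv2.connectedComponentsWithStats((mm&roi).astype(np.uint8))
    for i in range(1,n):
        if s[i,4]>40:
            q=P[l==i]; print(k,s[i],ce[i].round(1),np.nanmedian(q,0).round(1))
# tray face points
g=roi&(h[...,1]<60)&(h[...,2]>60)&(P[...,2]>18)&(P[...,2]<75)
q=P[g]; A=np.c_[q[:,:2],np.ones(len(q))]
co=np.linalg.lstsq(A,q[:,2],rcond=None)[0]
for _ in range(5):
    r=q[:,2]-A@co; k=abs(r)<3; co=np.linalg.lstsq(A[k],q[k,2],rcond=None)[0]
print("plane",co,np.degrees(np.arctan(np.hypot(*co[:2]))),np.degrees(np.arctan2(co[1],co[0])),k.sum(),len(q))
rc=cv2.minAreaRect(np.argwhere(g)[:,::-1].astype(np.float32)); print(rc)
top=cv2.resize(c[130:250,160:360],None,fx=4,fy=4,interpolation=cv2.INTER_CUBIC); cv2.imwrite("pics/topz.png",top)
# heights around the fixture
np.set_printoptions(linewidth=250)
print("cols",list(range(164,244,3)))
for r in range(184,232,2): print(r,P[r,164:244:3,2].round(0).astype(int) if not np.isnan(P[r,164:244:3,2]).any() else np.nan_to_num(P[r,164:244:3,2]).round(0).astype(int))
print(P[210,212],P[190,190],P[225,190])
E
```

```text
blue [297 148  16  18 148] [304.6 156.6] [ 631.4 -172.3   73. ]
red [320 156  16  17 151] [327.8 164.5] [ 606.7 -242.6   70.9]
black [290 167  16  17 135] [297.8 174.9] [ 579.7 -152.8   44.4]
black [313 175  16  17 140] [320.5 182.8] [ 553. -223.   45.]
plane [ 5.20269879e-01 -1.96460241e-01 -3.04685912e+02] 29.079622593963496 -20.687147001534775 1063 1469
((313.1903076171875, 168.4127960205078), (62.483680725097656, 41.41340637207031), 18.7413387298584)
cols [164, 167, 170, 173, 176, 179, 182, 185, 188, 191, 194, 197, 200, 203, 206, 209, 212, 215, 218, 221, 224, 227, 230, 233, 236, 239, 242]
184 [ 6  4  5  8  3  4  0  4  3  0 -1 -2  2 -6 -1  0  2  0  0  0  1  4 11 10 12 14 15]
186 [  5   4   5   6   5   4   2  -2 131   6  -2  -3   2  -1   3   2  -1  -4   2  -2   2  -1   1   0   1   9  13]
188 [  6   3   9   7   6   6   3 161 162 132  -1   2   2   1  -4  -1  -2  -3   1   1   2  -4   1   1  -2  -1   1]
190 [  2   8   3   5   4   4  -2 126 166 141 127   3  -1   3  -1   1   3  -2  -5  -2   3  -1  -3   1   2  -3  -6]
192 [  4   6   4   6   3   4  -1   1 144 130 124  22  10   4  -2   3   
[... 1550 characters left out ...]
 80   1   0  10   9  14  14   9  13  14  16  10  10  30  36  29  14  12  14  -1  -5  -1]
222 [  6   6 156 156 146  81  -2   2  10  18  13  10   9  14   8  11   9   9  14   0  11  15  13  14   1   2   1]
224 [  7   1 156 156 135  78  -3  -1  14  14  14  10  16   9  12  13  12  14  12  14  15  15  13  10   4   2   3]
226 [ 6  2  2  3 79 80  2  1 13 15 20 16 14  5 12 16 11  9 11 11 12 10 12 15  2 -1  0]
228 [ 4  4  6  5  7  5 -2  1  0  5  0 -1 -2  4 -1 -1  0 -2 -2  1 -2 -2  0  1  1 -2  3]
230 [ 5  5  6  4  3  3  3  0  5 -1 -1  1 -1  1  2  2  2  0  0 -3 -1  1 -1  1  5  1 -4]
[477.01470529 119.88499389  12.99393446] [521.13806332 165.2902116  156.04171888] [430.84427735 188.58793964  14.59532718]
```

View pics/topz.png

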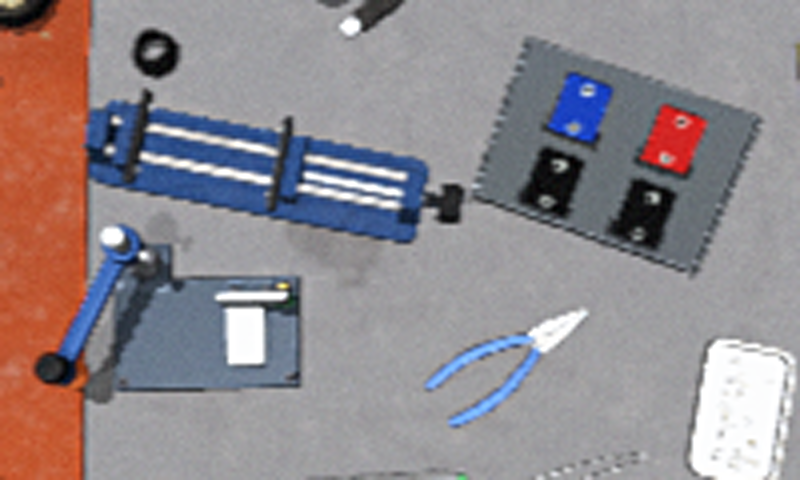

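The enlarged view shows the pedestal (white) at about full-picture pixel (221,214), the back stop with the green/yellow marker at its right end (230,203), and the knob at (173,222). Next I'll take close wrist looks at the fixture and tray.

```bash
python3 - <<'E'
from h import *
def look(n,p,o):
    manip.reach(p,o); c,P,d,M,f=cam("wrist"); cv2.imwrite(f"pics/{n}.png",c)
    np.savez(n+".npz",c=c,P=P,M=M,f=f,pos=d["position"],cx=d["cx"],cy=d["cy"])
    T=R.from_euler('xyz',manip.current_tcp_rot()).as_matrix(); print(n,manip.current_ee_pos().round(1) if hasattr(manip.current_ee_pos(),'round') else manip.current_ee_pos(),"cam in tool",(T.T@(np.array(d["position"])-manip.current_ee_pos())).round(1),(T.T@M).round(2).tolist())
    return c
a=look("w1",[450,85,300],[np.pi,0,0])
b=look("w2",[570,-195,300],[np.pi,0,np.radians(-20)])
cv2.imwrite("pics/w12.png",cv2.resize(np.hstack([a,b]),(800,300)))
print(manip.current_clock())
E
```

```text
w1 [449.9  85.6 299.8] cam in tool [  79.8    1.3 -155.1] [[-0.0, -0.96, -0.29], [1.0, -0.0, -0.0], [0.0, -0.29, 0.96]]
w2 [ 570.2 -193.4  300.4] cam in tool [  80.4    2.  -154.8] [[-0.0, -0.96, -0.29], [1.0, -0.0, -0.0], [0.0, -0.29, 0.96]]
3.1917
```

View pics/w12.png

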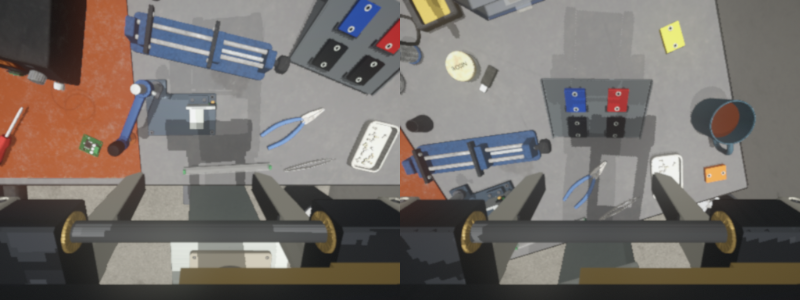

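The wrist view shows that the camera sits 80 mm out on tool +x and looks back at the fingertips. The fully open fingers (93 mm inside, 128 over the backs) look tight against the neighbouring plates, so I'll measure the fingers from the depth picture.

```bash
python3 - <<'E'
from h import *
t=np.load("w1.npz"); P=t["P"]; q=(P-np.array([449.9,85.6,299.8]))*[1,-1,-1]  # tool frame, yaw0
np.set_printoptions(linewidth=200,suppress=True)
for z0 in range(-75,15,6):
    m=(q[...,2]>z0)&(q[...,2]<z0+6)&(abs(q[...,0])<30)
    for s in(-1,1):
        k=q[m&(q[...,1]*s>0)]
        if len(k)>3: print(z0,s,len(k),"y",np.percentile(k[:,1],[1,50,99]).round(1),"x",np.percentile(k[:,0],[1,99]).round(1))
# tray from w2 and fixture plane from w1 : pedestal (z 30) 
for n in("w1",):
    c=t["c"]; cv2.imwrite("pics/w1z.png",cv2.resize(c[190:250,230:330] if 0 else c[80:220,120:300],None,fx=4,fy=4))
t=np.load("w2.npz"); c=t["c"];P=t["P"]; h=cv2.cvtColor(c,cv2.COLOR_BGR2HSV)
roi=np.zeros(c.shape[:2],bool); roi[95:185,170:335]=1
m={"blue":(h[...,0]>105)&(h[...,0]<130)&(h[...,1]>170)&(h[...,2]>90),"red":((h[...,0]<8)|(h[...,0]>172))&(h[...,1]>150)&(h[...,2]>80),"black":h[...,2]<32}
for k,mm in m.items():
    n,l,s,ce=cv2.connectedComponentsWithStats((mm&roi).astype(np.uint8))
    for i in range(1,n):
        if s[i,4]>60: print(k,s[i],ce[i].round(1),np.nanmedian(P[l==i],0).round(1),cv2.minAreaRect(np.argwhere(l==i)[:,::-1].astype(np.float32)))
E
```

```text
-75 -1 351 y [-47.5 -46.9 -46.3] x [-12.    7.9]
-75 1 283 y [48.4 49.1 49.8] x [-9.8  8.3]
-69 -1 186 y [-47.5 -46.9 -46.1] x [-11.3   2.8]
-69 1 197 y [48.4 49.1 49.7] x [-10.7   2.8]
-63 -1 88 y [-47.4 -46.9 -46.3] x [-10.7  -2.6]
-63 1 87 y [48.5 49.1 49.7] x [-10.8  -2.1]
-57 -1 251 y [-61.8 -53.  -46.5] x [-10.6   8.4]
-57 1 240 y [48.9 55.1 63.8] x [-10.5   8.4]
-51 -1 334 y [-61.9 -51.4 -45. ] x [1.4 8.3]
-51 1 335 y [47.2 53.8 63.6] x [1.6 8.5]
-45 -1 330 y [-62.  -50.4 -45.1] x [-2.5  8.2]
-45 1 323 y [47.2 52.9 64. ] x [-2.3  8.4]
-39 -1 306 y [-60.9 -49.3 -45. ] x [-6.7  8.3]
-39 1 317 y [47.2 50.6 63.2] x [-7.1  8.3]
-33 -1 287 y [-60.6 -47.7 -45.1] x [-9.1  8.1]
-33 1 282 y [47.2 50.4 62.8] x [-9.   8.3]
-27 -1 253 y [-60.4 -47.5 -45.1] x [-9.1  8.1]
-27 1 261 y [47.2 50.2 62.7] x [-9.2  8.2]
-21 -1 223 y [-60.  -47.4 -45.1] x [-9.5  7.9]
-21 1 218 y [47.1 49.7 61.8] x [-8.9  8.1]
-15 -1 190 y [-59.8 -47.5 -45.1] x [-9.3  8.1]
-15 1 194 y [47.2 49.1 61.5] x [-8.9  8.3]
-9 -1 175 y [-59.8 -47.3 -45.2] x [-9.1  8.1]
-9 1 175 y [47.2 49.5 61.6] x [-8.8  8.1]
-3 -1 149 y [-59.  -47.2 -45.1] x [-8.9  7.9]
-3 1 151 y [47.1 49.1 60.9] x [-9.3  8. ]
3 -1 122 y [-57.  -46.1 -45.2] x [-9.2  7.8]
3 1 121 y [47.2 48.4 58.3] x [-8.9  7.9]
9 -1 20 y [-51.  -45.8 -45.3] x [-9.7  7.5]
9 1 24 y [47.3 47.7 53.3] x [-9.2  7.6]
blue [220 131  17  11  89] [230.6 136.2] [ 619.7 -178.6   68.5] ((228.0, 136.0), (10.0, 16.0), 90.0)
red [265 114  27  29 593] [278.2 127.7] [ 607.9 -245.3   71.9] ((278.0, 128.0), (28.0, 26.0), 90.0)
```

Finger inner faces are at ±46 mm, and the backs taper from about 5 mm thick at the tip to 14 mm at 15 mm up. A shallow grip with a small sideways offset will therefore clear the neighbours. Tray estimate: yaw about -20.4° and face centre about (599,-200,46), where 46 mm is the height it should have. Next I'll take square-on looks at the tray and a tilted look at the fixture front.

```bash
cat >> h.py <<'E'
def eul(M): return list(R.from_matrix(M).as_euler('xyz'))
def trayR(t):
    Rf=R.from_euler('z',t).as_matrix()@R.from_euler('y',-np.pi/6).as_matrix()   # face frame: x up the slope
    return Rf
FLIP=np.diag([-1.,1,-1])   # tool axes in target frame: x -> -x, z -> -z
def look(n,p,o):
    manip.reach(list(p),list(o)); c,P,d,M,f=cam("wrist"); cv2.imwrite(f"pics/{n}.png",c)
    np.savez(n+".npz",c=c,P=P,M=M,f=f,pos=d["position"],cx=d["cx"],cy=d["cy"]); return c
E
python3 - <<'E'
from h import *
Rf=trayR(np.radians(-20.4)); C=np.array([599.5,-200.4,46])
a=look("w3",C+Rf@[0,0,90],eul(Rf@FLIP))
Rv=R.from_euler('y',-np.radians(25)).as_matrix()
b=look("w4",[395,83,175],eul(Rv@FLIP))
cv2.imwrite("pics/w34.png",cv2.resize(np.hstack([a,b]),(800,300))); print(manip.current_clock())
E
```

```text
Traceback (most recent call last):
  File "h.py", line 19, in look
    manip.reach(list(p),list(o)); c,P,d,M,f=cam("wrist"); cv2.imwrite(f"pics/{n}.png",c)
    ~~~~~~~~~~~^^^^^^^^^^^^^^^^^
cell.IKError: the arm cannot take that pose within its joint ranges
```

```bash
python3 - <<'E'
from h import *
for a in(0,10,15,20,25,30,40):
  for x in(400,430,460,490):
    for z in (100,140,180,220,260):
      o=eul(R.from_euler('y',-np.radians(a)).as_matrix()@FLIP)
      if ik([x,83,z],o) is not None: print((a,x,z),end=' ')
print()
a=cv2.imread("pics/w3.png"); cv2.imwrite("pics/w3c.png",a)
E
```

```text
(0, 400, 100) (0, 400, 140) (0, 400, 180) (0, 400, 220) (0, 400, 260) (0, 430, 100) (0, 430, 140) (0, 430, 180) (0, 430, 220) (0, 430, 260) (0, 460, 100) (0, 460, 140) (0, 460, 180) (0, 460, 220) (0, 460, 260) (0, 490, 100) (0, 490, 140) (0, 490, 180) (0, 490, 220) (0, 490, 260) (10, 400, 100) (10, 400, 140) (10, 400, 180) (10, 400, 220) (10, 400, 260) (10, 430, 100) (10, 430, 140) (10, 430, 180) (10, 430, 220) (10, 430, 260) (10, 460, 100) (10, 460, 140) (10, 460, 180) (10, 460, 220) (10, 460, 260) (10, 490, 100) (10, 490, 140) (10, 490, 180) (10, 490, 220) (10, 490, 260) (15, 400, 100) (15, 400, 140) (15, 400, 180) (15, 400, 220) (15, 400, 260) (15, 430, 100) (15, 430, 140) (15, 430, 180) (15, 430, 220) (15, 430, 260) (15, 460, 100) (15, 460, 140) (15, 460, 180) (15, 460, 220) (15, 460, 260) (15, 490, 100) (15, 490, 140) (15, 490, 180) (15, 490, 220) (15, 490, 260) (20, 400, 100) (20, 400, 140) (20, 400, 180) (20, 400, 220) (20, 400, 260) (20, 430, 100) (20, 430, 140) (20, 430, 180) (20, 430, 220) (20, 430, 260) (20, 460, 100) (20, 460, 140) (20, 460, 180) (20, 460, 220) (20, 460, 260) (20, 490, 100) (20, 490, 140) (20, 490, 180) (20, 490, 220) (20, 490, 260) (25, 430, 100) (25, 430, 140) (25, 430, 180) (25, 430, 220) (25, 430, 260) (25, 460, 100) (25, 460, 140) (25, 460, 180) (25, 460, 220) (25, 460, 260) (25, 490, 100) (25, 490, 140) (25, 490, 180) (25, 490, 220) (25, 490, 260) (30, 460, 140) (30, 460, 180) (30, 460, 220) (30, 460, 260) (30, 490, 100) (30, 490, 140) (30, 490, 180) (30, 490, 220) (30, 490, 260)
```

View pics/w3.png

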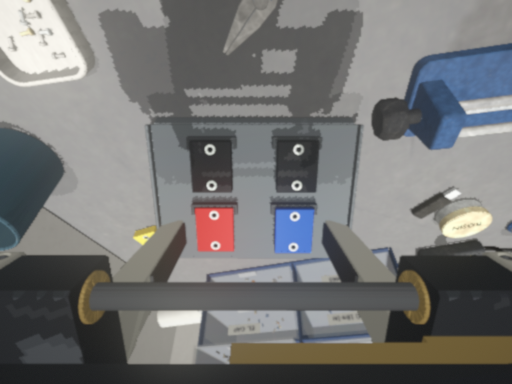

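The square-on picture shows the blacks at about (211,165) and (298,165), red at (215,229) and blue at (294,229), all seated. I'll refine these by mask and take the fixture look from a reachable pose.

```bash
python3 - <<'E'
from h import *
t=np.load("w3.npz"); c=t["c"];P=t["P"]; h=cv2.cvtColor(c,cv2.COLOR_BGR2HSV)
Rf=trayR(np.radians(-20.4)); C=np.array([599.5,-200.4,46])
q=(P-C)@Rf
roi=np.zeros(c.shape[:2],bool); roi[125:258,155:350]=1
m={"blue":(h[...,0]>105)&(h[...,0]<130)&(h[...,1]>170)&(h[...,2]>90),"red":((h[...,0]<8)|(h[...,0]>172))&(h[...,1]>150)&(h[...,2]>80),"black":h[...,2]<40}
for k,mm in m.items():
    mm=cv2.morphologyEx((mm&roi).astype(np.uint8),cv2.MORPH_OPEN,np.ones((5,5)))
    n,l,s,ce=cv2.connectedComponentsWithStats(mm)
    for i in range(1,n):
        if s[i,4]>300:
            p=q[(l==i)]; r=cv2.minAreaRect(p[:,:2].astype(np.float32)); print(k,s[i],"face xyz",np.nanmean(p,0).round(1),np.nanmedian(p[:,2]).round(1),"x",np.nanpercentile(p[:,0],[1,99]).round(1),"y",np.nanpercentile(p[:,1],[1,99]).round(1),np.round(r[1],1),round(r[2],1))
g=roi&(h[...,1]<70)&(h[...,2]>60)&(abs(q[...,2])<5); p=q[g]; A=np.c_[p[:,:2],np.ones(len(p))]; print("face",np.linalg.lstsq(A,p[:,2],rcond=None)[0].round(3))
# fingers in this view, tool frame
T=Rf@FLIP; e=(P-(C+Rf@[0,0,90]))@T; k=(e[...,2]>-30)&(e[...,2]<-5)&(abs(e[...,0])<10)
print("fingers inner",np.percentile(e[k&(e[...,1]>0)][:,1],2),np.percentile(e[k&(e[...,1]<0)][:,1],98),manip.current_ee_pos(),"x",np.percentile(e[k][:,0],[1,99]))
b=look("w4",[440,70,220],eul(R.from_euler('y',-np.radians(25)).as_matrix()@FLIP))
cv2.imwrite("pics/w4.png",b); print(manip.current_clock(),manip.current_ee_pos())
E
```

```text
red [196 208  34  42 973] face xyz [ 27.5 -42.8  10. ] 10.0 x [ 8.  50.5] y [-56.1 -26. ] [44.1 31.4] 0.3
face [-0.001 -0.001  0.102]
fingers inner 44.34244555587567 -48.04940621962611 [ 557.5559055  -184.77948127  124.27718604] x [-6.9409969   9.97902064]
7.1083 [440.15800497  69.30460677 219.30905637]
```

View pics/w4.png

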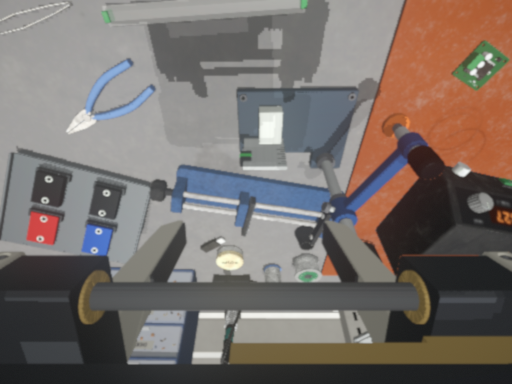

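The fixture view is upside down: pedestal at (271,125), stop at (263,155), green band at (247,155), knob near (425,160). Next is a closer look for the band height, with plate centres taken from the white screw-hole rings.

```bash
python3 - <<'E'
from h import *
Rf=trayR(np.radians(-20.4)); C=np.array([599.5,-200.4,46])
t=np.load("w3.npz"); c=t["c"];P=t["P"]; q=(P-C)@Rf
h=cv2.cvtColor(c,cv2.COLOR_BGR2HSV)
m=((h[...,1]<60)&(h[...,2]>140)); mm=np.zeros_like(m); mm[130:255,180:335]=m[130:255,180:335]
n,l,s,ce=cv2.connectedComponentsWithStats(mm.astype(np.uint8))
D=(t["pos"]-C)@Rf
for i in range(1,n):
    if s[i,4]>8:
        u,v=ce[i]; r=np.array([(u-t["cx"])/t["f"],(v-t["cy"])/t["f"],1])@t["M"].T@Rf
        zt=(16 if v<200 else (10 if u<250 else 13)); p=D+r*(zt-D[2])/r[2]; print(s[i],ce[i].round(1),p.round(1))
b=look("w5",[460,70,140],eul(R.from_euler('y',-np.radians(30)).as_matrix()@FLIP))
print(manip.current_clock(),manip.current_ee_pos(),manip.current_tcp_rot())
t=np.load("w5.npz"); P=t["P"]; e=(P-manip.current_ee_pos())@R.from_euler('xyz',manip.current_tcp_rot()).as_matrix()
k=(e[...,2]>-30)&(e[...,2]<-5)&(abs(e[...,0])<12)
print("fing",np.percentile(e[k&(e[...,1]>0)][:,1],2),np.percentile(e[k&(e[...,1]<0)][:,1],98),np.percentile(e[k][:,0],[1,99]))
cv2.imwrite("pics/w5z.png",cv2.resize(b[90:215,190:360],None,fx=4,fy=4,interpolation=cv2.INTER_NEAREST))
E
```

```text
[204 144  11  11  78] [209.3 149.3] [-48.1 -39.8  16. ]
[293 144  11  11  75] [297.7 149.2] [-48.1  36.1  16. ]
[234 162  41   6 178] [254.5 164.9] [-34.5  -1.   16. ]
[ 180  176  155   79 5182] [257.3 215.9] [14.7  1.6 13. ]
[206 181  11  10  79] [211.2 185.4] [-15.9 -39.7  16. ]
[291 181  11  10  76] [296.4 185.5] [-15.7  36.4  16. ]
[209 211  10   9  59] [213.7 214.9] [ 14.9 -39.7  10. ]
[290 212  10   9  65] [294.3 216.1] [15.  36.3 13. ]
[211 241   9   9  54] [214.9 245.2] [ 47.  -39.9  10. ]
[289 243   9   9  57] [292.9 246.7] [47.1 36.2 13. ]
7.5833 [460.57461179  69.51846158 141.47404734] [3.14157144 0.52363705 3.14049625]
fing 44.45184926214734 -47.73665389419224 [-3.78254757 11.90676874]
```

View pics/w5z.png

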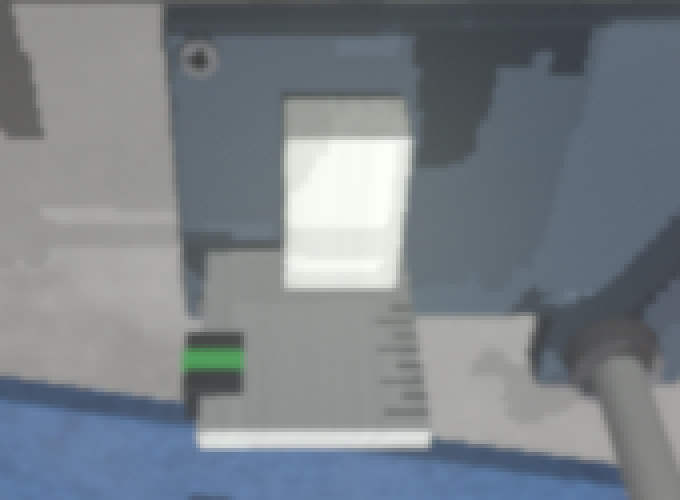

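The crop shows the band as green rows 347-374 (crop), the pedestal top between rows 135 and 290, and the stop's upper front edge at row 430. I'll cast rays through these.

```bash
python3 - <<'E'
from h import *
t=np.load("w5.npz"); pos=t["pos"]
def ray(x,y):
    u=190+x/4-.5; v=90+y/4-.5
    return t["M"]@[(u-t["cx"])/t["f"],(v-t["cy"])/t["f"],1]
def atz(x,y,z): r=ray(x,y); return pos+r*(z-pos[2])/r[2]
def atx(x,y,X): r=ray(x,y); return pos+r*(X-pos[0])/r[0]
for p in((284,137),(412,137),(284,290),(398,290)): print("ped",p,atz(*p,30).round(1))
for p in((199,430),(430,430)): print("stop top",p,atz(*p,76).round(1))
xs=(atz(199,430,76)[0]+atz(430,430,76)[0])/2
for X in(xs-2,atz(341,290,30)[0]+1-2):
    for p in((214,347),(214,374)): print("band X",round(X,1),atx(*p,X).round(2))
    print("stop top z there",atx(215,430,X+2).round(1),"ped far z",atz(341,290,30)[0])
P=t["P"]; c=t["c"]
for nm,(x0,y0,x1,y1) in {"ped":(295,150,390,270),"stopface":(260,310,370,415),"band":(190,350,238,371),"clip":(192,337,238,345)}.items():
    s=P[90+y0//4+1:90+y1//4,190+x0//4+1:190+x1//4]; print(nm,np.nanmean(s,(0,1)).round(2),np.nanstd(s,(0,1)).round(1))
h=cv2.cvtColor(c,cv2.COLOR_BGR2HSV); g=(h[...,0]>45)&(h[...,0]<80)&(h[...,1]>100); g[:,300:]=0; g[:150]=0; g[215:]=0; g[:,:225]=0
print("green",np.argwhere(g).mean(0),np.nanmean(P[g],0))
# knob: black top in w4
t=np.load("w4.npz"); P=t["P"]; s=P[120:190,360:460].reshape(-1,3); s=s[(s[:,2]>60)&(s[:,2]<170)]
for z in range(60,170,8):
    k=s[(s[:,2]>=z)&(s[:,2]<z+8)]
    if len(k): print(z,len(k),np.percentile(k[:,0],[2,98]).round(0),np.percentile(k[:,1],[2,98]).round(0))
E
```

```text
ped (284, 137) [441.3  74.   30. ]
ped (412, 137) [441.3 102.1  30. ]
ped (284, 290) [485.4  74.7  30. ]
ped (398, 290) [485.5 103.2  30. ]
stop top (199, 430) [486.2  55.2  76. ]
stop top (430, 430) [486.3 106.1  76. ]
band X 484.3 [484.26  57.9   51.63]
band X 484.3 [484.26  58.14  60.55]
stop top z there [486.3  58.7  75.9] ped far z 485.4224802456447
band X 484.4 [484.42  57.89  51.46]
band X 484.4 [484.42  58.13  60.39]
stop top z there [486.4  58.7  75.8] ped far z 485.4224802456447
ped [461.24  87.84  29.97] [9.6 6.2 0.5]
stopface [487.47  81.88  53.15] [0.5 7.1 9.7]
band [485.39  57.95  54.83] [0.6 2.9 1.6]
clip [485.6   58.24  48.53] [0.7 2.8 0.7]
green [179.20634921 242.47619048] [485.4138417   57.44873718  54.4067459 ]
60 36 [532. 536.] [322. 338.]
68 5 [430. 437.] [201. 202.]
76 284 [426. 445.] [200. 224.]
84 35 [428. 436.] [207. 214.]
92 79 [427. 437.] [206. 216.]
100 32 [427. 434.] [206. 214.]
108 305 [423. 484.] [181. 216.]
116 907 [423. 482.] [182. 216.]
124 120 [424. 441.] [203. 219.]
132 179 [423. 439.] [202. 217.]
140 206 [423. 439.] [202. 217.]
148 526 [423. 442.] [203. 221.]
```

```bash
python3 - <<'E'
from h import *
t=np.load("w5.npz"); P=t["P"]; c=t["c"]
for v in range(170,194): print(v,c[v,238:249:5].tolist(),np.nanmean(P[v,238:249],0).round(1), "stop",np.nanmean(P[v,262:280],0).round(1))
E
```

```text
170 [[159, 159, 159], [141, 143, 140], [143, 145, 142]] [497.4  56.6  28.6] stop [487.5  84.4  39.5]
171 [[161, 163, 162], [138, 141, 138], [140, 143, 140]] [498.1  56.6  29.4] stop [487.4  84.3  41. ]
172 [[147, 147, 147], [126, 128, 125], [127, 130, 127]] [498.4  56.6  30.5] stop [487.5  84.3  42.4]
173 [[102, 103, 102], [92, 93, 90], [94, 95, 92]] [486.1  57.7  45.2] stop [487.7  84.2  43.6]
174 [[73, 73, 71], [74, 74, 71], [75, 76, 73]] [485.5  57.7  47.2] stop [487.6  84.1  45.1]
175 [[71, 73, 69], [72, 74, 70], [74, 76, 72]] [485.6  57.8  48.5] stop [487.4  84.1  46.7]
176 [[75, 89, 70], [76, 91, 72], [77, 91, 73]] [485.6  57.8  49.9] stop [487.5  84.   48. ]
177 [[82, 124, 74], [82, 124, 75], [84, 125, 77]] [485.5  57.8  51.3] stop [487.6  84.   49.3]
178 [[89, 152, 79], [89, 152, 79], [90, 152, 81]] [485.5  57.9  52.7] stop [487.6  83.9  50.6]
179 [[91, 158, 80], [92, 158, 81], [92, 158, 82]] [485.2  57.9  54.3] stop [487.4  83.8  52.2]
180 [[90, 156, 79], [91, 157, 80], [92, 157, 82]] [485.3  58.   55.6] stop [487.4  83.8  53.6]
181 [[85, 143, 75], [87, 143, 77], [88, 145, 7
[... 488 characters left out ...]
top [487.2  83.4  61.6]
187 [[76, 75, 72], [79, 78, 76], [82, 81, 78]] [485.7  58.2  64.3] stop [487.4  83.4  62.6]
188 [[75, 73, 70], [97, 97, 94], [107, 107, 104]] [487.   58.2  64.3] stop [487.3  83.3  64. ]
189 [[75, 73, 70], [126, 127, 124], [137, 139, 136]] [487.8  58.1  64.8] stop [487.4  82.9  65.2]
190 [[76, 73, 70], [141, 142, 139], [145, 147, 144]] [488.   58.2  65.9] stop [487.4  82.8  66.4]
191 [[77, 75, 72], [144, 145, 142], [146, 148, 145]] [488.2  58.2  66.9] stop [487.6  83.2  67.5]
192 [[77, 75, 72], [144, 145, 142], [146, 148, 144]] [488.   58.2  68.3] stop [487.4  83.1  68.9]
193 [[81, 78, 75], [144, 145, 142], [146, 148, 144]] [488.1  58.2  69.4] stop [487.5  83.1  70.1]
```

The band runs from z≈50.9 to 57.5, so its middle is 24.2 mm above the pedestal (depth reads 30.0 there). That means the two black plates, 12+12. Fixture centre with the finger-bias correction: about (464.8, 90.1), yaw ≈0. Post to knob comes to 100.6 mm, against 100 given. First I lower the hold-down out of the gripper body's way, then pick the first black.

```bash
cat >> h.py <<'E'
Rf=trayR(np.radians(-20.4)); C=np.array([599.5,-200.4,46.]); PT=np.array([464.8,90.1,30.])
DOWN=eul(FLIP); TILT=eul(Rf@FLIP)
def pick(x,y,tip,grip=20):
    """grip the plate at face (x,y) with the fingertips `tip` mm off the face"""
    g=lambda h: list(C+Rf@[x,y,h+manip.finger_overhang])
    manip.reach(g(75),TILT)
    print("hit",manip.servo_line(g(tip),rate=90,threshold=8))
    hand.gripper_close(grip); print("w",manip.current_width()*93,"F",manip.current_finger_force())
    manip.servo_line(g(80),rate=120); print("w",manip.current_width()*93,manip.current_clock())
E
python3 - <<'E'
from h import *
K=np.array([434,213.5])
hand.gripper_close(20)
manip.reach([*K,190],DOWN)
print(manip.servo_line([*K,150],rate=60,threshold=2.5),manip.current_ee_pos(),manip.current_ft_force())
manip.servo_line([*K,140],rate=50); print(manip.current_ee_pos(),manip.current_ft_force())
manip.servo_line([*K,230],rate=250); hand.gripper_open()
pick(-30.5,39,9)
c=look("w6",manip.current_ee_pos(),TILT); 
E
```

```text
True [433.04260118 212.67450584 161.33171303] [ 2.06982178 -0.32619457  1.99111576]
[433.95613732 213.37600641 139.7346937 ] [-0.12711664 -0.42120711 -0.34736489]
hit False
w 35.72328309370662 F 20.000069439411163
w 35.950759798058954 16.9333
```

View pics/w6.png

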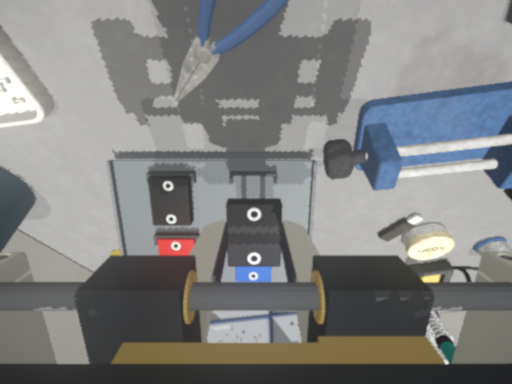

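The plate is gripped square, at width 36 mm. Next, check that the hold-down was lowered, then place.

```bash
cat >> h.py <<'E'
def place(under,dx=-7.):
    """lower the held plate (underside `under` above pedestal), then push it to the stop"""
    z=PT[2]+under+5+manip.finger_overhang
    manip.servo_line([PT[0]+dx,PT[1],z+5],rate=120)
    manip.dwell(.15)
    print("down",manip.servo_line([PT[0]+dx,PT[1],z-4],rate=20,threshold=4),manip.current_ee_pos(),manip.current_ft_force())
    p=np.array(manip.current_ee_pos()); p[2]+=.4; manip.servo_line(list(p),rate=10); manip.dwell(.15)
    q=p.copy(); q[0]=PT[0]+dx+16
    print("push",manip.servo_line(list(q),rate=20,threshold=5),manip.current_ee_pos(),manip.current_ft_force())
E
python3 - <<'E'
from h import *
t=np.load("w6.npz"); T=Rf@FLIP
u,v=253.5,236; r=np.array([(u-t["cx"])/t["f"],(v-t["cy"])/t["f"],1])@t["M"].T@T; D=(t["pos"]-(C+Rf@[-30.5,39,91]))@T
print("plate in tool",D+r*(4-D[2])/r[2])
c=look("w7",[PT[0]-7,PT[1],200],DOWN); P=np.load("w7.npz")["P"]
m=(abs(P[...,0]-434)<25)&(abs(P[...,1]-213)<25)&(P[...,2]>40)
print("knob top",np.nanpercentile(P[m][:,2],[50,90,98]),m.sum(),manip.current_clock())
E
```

```text
plate in tool [ 3.48594835 -1.98527719  4.        ]
knob top [ 98.10160229 128.87752419 129.76905164] 1565 18.3
```

View pics/w7.png

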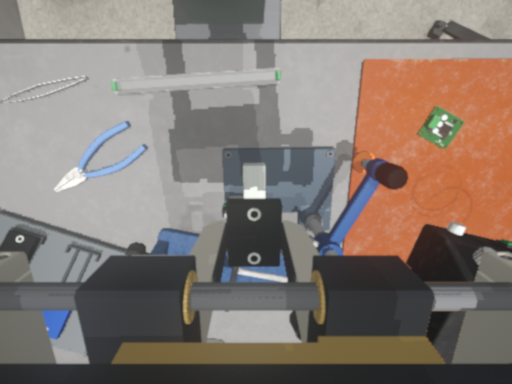

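The hold-down is lowered (knob top at 129) and the plate is well held. Placing.

```bash
python3 - <<'E'
from h import *
place(0)
hand.gripper_open(); p=np.array(manip.current_ee_pos()); manip.servo_line(list(p+[0,0,120]),rate=200)
c=look("w8",[PT[0]-10,PT[1]-3,190],DOWN); print(manip.current_clock())
P=np.load("w8.npz")["P"]
m=(abs(P[...,0]-460)<40)&(abs(P[...,1]-88)<30)&(P[...,2]>36)&(P[...,2]<50); print(m.sum(),np.nanpercentile(P[m],[2,50,98],axis=0).round(1))
E
```

```text
down True [458.22432196  90.13987597  46.08664791] [0.57195871 0.5881789  2.30358727]
push True [466.19301941  89.98099514  46.04476041] [-0.56629595 -1.2325867   3.11223768]
23.175
1291 [[441.2  68.1  37.8]
 [464.5  88.6  42. ]
 [487.6 106.   47.6]]
```

View pics/w8.png

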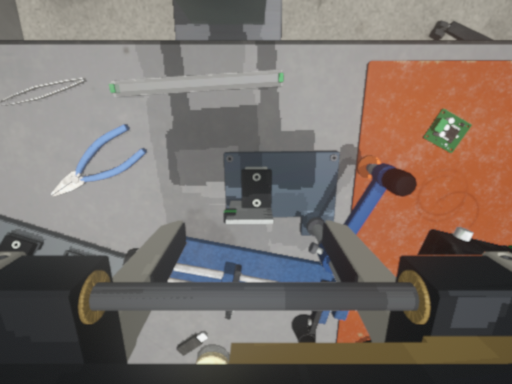

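The plate lies flat on the pedestal (top at z≈42), close against the stop. I've used all ten picture views, so I'm checking by numbers from here.

```bash
cat >> h.py <<'E'
def rings(n,top,roi,thr=140):
    t=np.load(n+".npz"); c=t["c"]; h=cv2.cvtColor(c,cv2.COLOR_BGR2HSV); m=np.zeros(c.shape[:2],np.uint8)
    a,b,e,g=roi; m[a:b,e:g]=((h[...,1]<70)&(h[...,2]>thr))[a:b,e:g]
    N,l,s,ce=cv2.connectedComponentsWithStats(m); out=[]
    for i in range(1,N):
        if 12<s[i,4]<140 and max(s[i,2:4])<16:
            r=t["M"]@[(ce[i][0]-t["cx"])/t["f"],(ce[i][1]-t["cy"])/t["f"],1]; out.append(t["pos"]+r*(top-t["pos"][2])/r[2])
    return np.array(out)
E
python3 - <<'E'
from h import *
print(rings("w8",42,(165,213,240,275)).round(1))
t=np.load("w8.npz"); P=t["P"];c=t["c"]
for v in range(196,228): print(v,c[v,247:262:5].mean(1).round().astype(int),np.nanmean(P[v,247:262],0).round(1))
E
```

```text
[[479.9  89.1  42. ]]
196 [51 59 60] [471.6  86.3  42.4]
197 [58 60 61] [472.9  86.3  42.2]
198 [60 60 86] [474.2  86.3  42. ]
199 [ 60  62 154] [475.5  86.3  42. ]
200 [ 61  78 196] [476.8  86.3  41.9]
201 [ 60 108 170] [478.1  86.3  41.9]
202 [ 60 131 116] [479.2  86.3  42.1]
203 [ 59 128 110] [480.5  86.3  42. ]
204 [ 59  99 158] [481.7  86.2  42.3]
205 [ 60  70 189] [483.1  86.2  42.1]
206 [ 59  61 155] [484.4  86.3  42. ]
207 [68 67 96] [485.8  86.3  41.7]
208 [89 88 89] [487.4  86.2  40.9]
209 [104 102 101] [487.3  86.2  44.3]
210 [106 105 105] [487.4  86.2  47.6]
211 [105 104 104] [487.4  86.2  50.7]
212 [104 105 104] [487.4  86.2  53.8]
213 [104 104 104] [487.4  86.2  57.1]
214 [105 104 104] [487.3  86.2  60.3]
215 [104 104 104] [487.4  86.2  63.1]
216 [105 104 104] [487.3  86.2  66.2]
217 [104 104 104] [487.5  86.2  68.7]
218 [113 113 112] [487.3  86.2  72. ]
219 [154 156 153] [487.4  86.2  74.5]
220 [198 200 197] [488.1  86.2  75.7]
221 [208 210 209] [489.1  86.2  76. ]
222 [206 207 207] [490.4  86.2  75.8]
223 [195 197 196] [491.6  86.2  75.8]
224 [165 166 165] [5.268e+02 8.630e+01 1.000e-01]
225 [151 150 150] [ 5.284e+02  8.630e+01 -2.000e-01]
226 [150 148 150] [ 5.299e+02  8.630e+01 -1.000e-01]
227 [150 148 149] [5.313e+02 8.630e+01 4.000e-01]
```

The plate's far edge is within about 0.6 mm of the stop and y is within 1 mm. Now the second black.

```bash
sed -i 's/threshold=5)/threshold=7)/' h.py; python3 - <<'E'
from h import *
pick(-30.5,-38,9)
manip.reach([PT[0]-7,PT[1],170],DOWN)
place(12)
hand.gripper_open(); p=np.array(manip.current_ee_pos()); manip.servo_line(list(p+[0,0,120]),rate=200)
c=look("w9",[PT[0]-10,PT[1]-3,190],DOWN); print(manip.current_clock())
print(rings("w9",54,(150,222,235,280),110).round(1))
t=np.load("w9.npz"); P=t["P"];c=t["c"]
for v in range(165,222,1): print(v,c[v,246:254:7].mean(1).round().astype(int),np.nanmean(P[v,247:254],0).round(1),end=' | ')
m=(abs(P[...,0]-462)<20)&(abs(P[...,1]-88)<40)&(P[...,2]>48)&(P[...,2]<60); k=P[m]; print(np.percentile(k,[1,50,99],axis=0).round(1))
print(np.linalg.lstsq(np.c_[k[:,:2]-k[:,:2].mean(0),np.ones(len(k))],k[:,2],rcond=None)[0])
E
```

```text
hit False
w 35.62635704578658 F 19.99975562095642
w 35.55072325304034 26.9333
down True [458.33491548  90.16923998  57.91870006] [ 0.18817052 -0.20550216  2.00602518]
push True [466.34619755  90.02973783  57.91773717] [ 0.71677531 -0.43744007  3.37020669]
32.6583
[[448.   88.3  54. ]
 [463.   66.9  54. ]
 [480.   88.6  54. ]]
165 [65 65] [440.   81.3  11.8] | 166 [74 73] [441.2  81.3  12.1] | 167 [92 93] [442.5  81.3  11.9] | 168 [103 104] [442.4  81.4  18.5] | 169 [87 89] [442.4  81.4  24.2] | 170 [55 55] [441.1  81.6  35.6] | 171 [39 38] [441.1  81.6  40.8] | 172 [38 39] [441.1  81.7  46. ] | 173 [38 39] [441.1  81.8  50.8] | 174 [41 40] [441.6  81.8  53.7] | 175 [41 42] [442.6  81.8  54. ] | 176 [41 51] [443.8  81.8  54.1] | 177 [42 81] [444.8  81.8  54.4] | 178 [ 41 112] [446.   81.8  54.3] | 179 [ 41 123] [447.3  81.8  53.6] | 180 [ 42 123] [448.5  81.8  53.7] | 181 [ 42 117] [449.5  81.8  54.2] | 182 [42 96] [450.7  81.8  54.2] | 183 [43 62] [451.8  81.8  54.3] | 184 [42 43] [453.1  81.7  53.8] | 185 [43 42] [454.1  81.2  54.3] | 186 [43 42] [455.4  81.7  53.8] | 187 [44 42] [4
[... 617 characters left out ...]
8.4  81.6  53.5] | 206 [ 58 191] [479.3  81.6  54.3] | 207 [ 59 186] [480.7  81.6  53.9] | 208 [ 58 153] [481.9  81.6  53.9] | 209 [ 58 113] [483.2  81.6  53.9] | 210 [60 75] [484.3  81.6  54. ] | 211 [65 64] [485.6  81.6  53.9] | 212 [82 80] [487.4  81.6  52.5] | 213 [99 99] [487.4  81.6  55.7] | 214 [103 103] [487.4  81.6  58.7] | 215 [104 103] [487.5  81.7  61.4] | 216 [105 104] [487.3  81.7  64.9] | 217 [104 104] [487.3  81.8  67.8] | 218 [107 107] [487.5  81.8  70.3] | 219 [129 131] [487.3  81.8  73.5] | 220 [174 176] [487.5  81.9  75.8] | 221 [205 207] [488.4  81.9  76.5] | [[442.6  71.4  52.4]
 [461.4  88.5  53.9]
 [481.7 106.1  55.5]]
[-5.30167963e-04  5.07460147e-03  5.39670253e+01]
```

Pile done: the top plate's centre is 0.3 mm from where it should be, it is flat, and its top is at z 54.0, the middle of the band. Now grip the knob, raise it and swing it over.

```bash
python3 - <<'E'
from h import *
P=np.load("w9.npz")["P"]; m=(abs(P[...,0]-434)<30)&(abs(P[...,1]-213)<30)&(P[...,2]>124)&(P[...,2]<134)
k=P[m]; print(m.sum(),np.percentile(k,[2,50,98],axis=0).round(1))
K=(np.percentile(k[:,:2],2,axis=0)+np.percentile(k[:,:2],98,axis=0))/2+[1.2,1.6]; 
post=PT[:2]+[60,80]; d=K-post; print("knob",K,np.hypot(*d)); a0=np.arctan2(d[1],d[0]); d=100*np.array([np.cos(a0),np.sin(a0)])
a1=np.radians(233.13)-.02; a1=a1 if a1>a0 else a1; a0=a0%(2*np.pi)
ori=lambda a:[np.pi,0,(a+np.pi)%(2*np.pi)-np.pi]   # tool x along the arm, fingers close across it
kp=lambda a: post+100*np.array([np.cos(a),np.sin(a)])
print(np.degrees([a0,a1]),[None if ik([*kp(a),140],ori(a)) is None else ik([*kp(a),140],ori(a))[5] for a in np.linspace(a0,a1,5)])
manip.reach([*K,170],ori(a0)); manip.servo_line([*K,114],rate=120)
hand.gripper_close(25); print("w",manip.current_width()*93,manip.current_ee_pos(),manip.current_ft_force())
np.save("sw.npy",[a0,a1,manip.current_ee_pos()[2]])
p=np.array(manip.current_ee_pos()); print(manip.servo_line(list(p+[0,0,27]),rate=60,threshold=30),manip.current_ee_pos(),manip.current_ft_force(),manip.current_width()*93,manip.current_clock())
E
```

```text
495 [[424.  203.2 124.4]
 [432.9 211.2 128.5]
 [442.5 221.2 130.2]]
knob [434.41510748 213.84580749] 100.4147622010591
[154.17326465 231.98408441] [np.float64(-0.7691562839008235), np.float64(-1.1678373723747262), np.float64(-1.5802939594277856), np.float64(-1.993011317169158), np.float64(-2.3921080637725303)]
w 21.211792813208486 [434.46136283 213.96655888 114.04056497] [-1.00996556  1.02745903 -0.91921997]
False [434.54591077 213.51131679 140.60236999] [ 4.95230857 -1.57305204 -4.21314196] 20.915476227228893 35.7167
```

```bash
python3 - <<'E'
from h import *
a0,a1,z0=np.load("sw.npy"); post=PT[:2]+[60,80]; z=141
for a in np.linspace(a0,a1,9)[1:]:
    manip.servo_line([*(post+100*np.array([np.cos(a),np.sin(a)])),z],[np.pi,0,(a+np.pi)%(2*np.pi)-np.pi],rate=60)
    print(np.degrees(a).round(0),np.round(manip.current_ee_pos(),1),np.round(manip.current_ft_force(),1))
manip.dwell(.2)
# knob point z = tcp z + (115.73-z0); lift = that - 97
p=np.array(manip.current_ee_pos()); off=115.73-z0-97
p[2]=26-off; manip.servo_line(list(p),rate=40); manip.dwell(.2)
print("lift",manip.current_ee_pos()[2]+off,"F",np.round(manip.current_ft_force(),1),manip.current_width()*93,manip.current_clock())
E
```

```text
164.0 [428.8 197.8 140.8] [ 3.2 -2.  -4.8]
174.0 [425.6 181.3 141. ] [ 5.8 -1.9 -6.2]
183.0 [425.2 164.5 141. ] [ 6.3 -1.4 -6.9]
193.0 [427.6 147.8 141. ] [ 5.   1.5 -6.3]
203.0 [432.8 131.8 141. ] [ 5.6  1.2 -6.1]
213.0 [440.5 116.9 140.9] [ 4.8  1.7 -6.3]
222.0 [450.7 103.4 140.9] [ 4.3  2.7 -5.3]
232.0 [463.   91.8 140.9] [ 3.8  2.4 -5.9]
lift 25.909323175206836 F [-0.1 -2.8 -1.1] 20.81405733937575 40.225
```

```bash
python3 - <<'E'
from h import *
a0,a1,z0=np.load("sw.npy"); off=115.73-z0-97
p=np.array(manip.current_ee_pos()); f0=None
for L in (25,24.5,24,23.5,23,22.5,22,21.5,21.2):
    p[2]=L-off; manip.servo_line(list(p),rate=8); manip.dwell(.15); F=manip.current_ft_force()
    print(L,"lift",round(manip.current_ee_pos()[2]+off,2),np.round(F,1),round(manip.current_clock(),1))
    if F[2]>11: break
E
```

```text
25 lift 25.21 [-2.  -4.3  1.6] 40.6
24.5 lift 24.71 [-2.3 -5.1  3.1] 41.0
24 lift 24.29 [-3.2 -4.1  3.6] 41.5
23.5 lift 23.88 [-3.6 -5.2  3.7] 41.9
23 lift 23.49 [-3.8 -5.3  4.3] 42.2
22.5 lift 23.08 [-3.1 -4.3  5.3] 42.6
22 lift 22.66 [-3.2 -5.2  6.4] 43.0
21.5 lift 22.28 [-4.4 -4.5  6. ] 43.5
21.2 lift 22.04 [-4.2 -5.1  7.6] 43.9
```

Spring load is about 4 N at 2 mm. A little further, then let go.

```bash
python3 - <<'E'
from h import *
a0,a1,z0=np.load("sw.npy"); off=115.73-z0-97
p=np.array(manip.current_ee_pos()); p[2]=20.4-off; manip.servo_line(list(p),rate=8); manip.dwell(.2)
print("lift",round(manip.current_ee_pos()[2]+off,2),np.round(manip.current_ft_force(),1))
hand.gripper_open(); manip.dwell(.2); p=np.array(manip.current_ee_pos()); print(p,np.round(manip.current_ft_force(),1))
manip.servo_line(list(p+[0,0,70]),rate=150)
c=look("w10",[PT[0]-30,PT[1]-3,240],DOWN); P=np.load("w10.npz")["P"]
m=(abs(P[...,0]-464)<30)&(abs(P[...,1]-89)<30)&(P[...,2]>122)&(P[...,2]<145); k=P[m]; print("knob",np.percentile(k,[2,50,98],axis=0).round(1))
for u in range(240,275,8): print(u,[int(x) for x in np.nan_to_num(P[130:200:3,u,2])])
t=np.load("w9.npz"); 
m=(abs(P[...,0]-441)<6)&(abs(P[...,1]-89)<25)&(P[...,2]>34)&(P[...,2]<56); print("front of pile",np.nanpercentile(P[m],[2,50,98],axis=0).round(1)); print(manip.current_clock())
E
```

```text
lift 21.35 [-5.1 -4.   8.1]
[463.11827253  91.68350436 115.72298372] [ 0.6 -1.3 -0.3]
knob [[451.   80.9 123.2]
 [459.2  90.5 130.5]
 [469.5 100.1 132.2]]
240 [0, 0, -1, 1, 0, 0, 0, 0, 0, 0, 0, 12, 11, 12, 10, 12, 13, 11, 13, 13, 12, 11, 11, 12]
248 [0, 0, 0, 0, -1, 1, 0, 0, 0, 0, 1, 11, 11, 12, 11, 23, 44, 53, 53, 52, 52, 57, 59, 53]
256 [0, 0, 0, 0, 0, 0, 0, -1, 0, -1, 2, 10, 10, 11, 12, 22, 43, 53, 54, 58, 58, 61, 91, 100]
264 [-1, 0, 1, 0, 0, 0, 0, 0, 0, 0, 3, 11, 12, 13, 11, 23, 44, 53, 54, 55, 58, 58, 60, 94]
272 [0, 0, 0, 0, 0, 0, 0, 0, 0, 0, 2, 11, 13, 12, 13, 12, 12, 13, 12, 12, 10, 11, 12, 13]
front of pile [[440.8  71.8  34.5]
 [441.7  89.   53.1]
 [446.9 106.1  55.1]]
47.2583
```

The knob top reads 131.4, a lift of 21.4 mm, so the spring has given about 2.6 mm. The pile has not moved and the gripper is clear.

```bash
python3 -c "
from h import *
print(manip.job_done())"
```

```text
the job is handed in; nothing more can be done
None
```

The job is handed in (verdict not returned): both black plates are stacked against the stop, top level with the green band by camera, with the hold-down on them at about 2.6 mm of spring; red and blue were not touched.

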